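# Put the test kit's reagents back in their caddy

## Robot

A 6-joint arm with a two-finger parallel gripper is mounted at the origin on a cart in front of the work surface, level with it; the furniture and walls round the work are solid. World frame = base frame: x ahead of the robot, y to its left, z up, the work surface at z = 0. Lengths are in m, angles in rad, forces in N, time in s.
With the tool pointing down it reaches from about 0.3 to 0.875 m from the base axis. Payload 6.4 kg.
Tool frame: the origin (TCP) lies on the centre line of the jaws, within the pads' length; the fingertips stand 22 mm ahead of it and the grasp point (between the pads) lies 3 mm ahead of it; z points along the fingers, y is the line along which they close (so a half turn about z gives the same grasp; the last joint's range is limited). The gripper opens to 85 mm and grips with 20 to 120 N. Pads are 22 mm wide; open, the fingers measure 114 mm over their backs; the gripper's body (76 mm by 85 mm) begins 54 mm behind the grasp point. The pads swing forward as they close: fully open they stand 13 mm farther back than shut.
Start: joints at [-1.509, 0.181, 1.607, -0, 1.354, -0.206], TCP at [0.152, -0.555, 0.253] pointing down, gripper open.
Joint ranges: [-2.99, 2.99], [-0.89, 2.07], [0.3, 2.58], [-1.14, 4.28], [0, 2.63], [-3.12, 3.12]. Speed limits (rad/s): [2.57, 2.57, 3.01, 3.14, 3.14, 3.14].

## Interface

Orientations are given as a unit quaternion [w, x, y, z].
In Python, from bench import ctrl gives the robot as it stands. The module is installed in compiled form; this text tells all that it offers.
- The arm moves only by the tool servo_tool, never from a script. Its argument "commands" is a list of rows, each a list of 3 entries, a list of its own where there are three numbers: the shift along the tool's x, y, z in mm, then the turn about the tool's z in rad, then the finger opening in mm, from 0 to 85.4. In form: [[[dx, dy, dz], turn, jaw], ...]. A call has 1 to 20 rows; each row shifts and turns the commanded pose from where the row before left it, along the tool's axes as they then stand; what a row does not reach is not made up. A row lasts 1/8 s, in which the tool goes at most 62.5 mm and 10.7 degrees, less where a joint would pass 70% of its speed; a pose out of reach is approached as far as the arm can. A call with a gripper value outside its range is refused whole. The fingers move at their own pace and stop on an object; the grip force is fixed at half the most. Time passes only in rows, so rows that do not move let the fingers close. It gives the time, the measured TCP pose, the force, the opening and the grip force at its end, in the units of the state.
- ctrl.get_obs(): the state, without advancing time (a new reading comes with each control period).
- ctrl.camera(name): name is "scene" or "top" or "wrist"; returns a dict with "color" (420x560x3 uint8, red, green, blue), "z_map" (420x560 float32, m along the optical axis (not along the pixel's ray), 0 where there is no reading), "fx", "fy", "cx", "cy" (pixels), "k1" (the pictures are not rectified: a ray, as slopes to the right and down, at radius r is drawn at 1 + k1 r^2 times it, then the intrinsics apply), "R" (3x3) and "t" (3): a world point X has camera coordinates R X + t. Camera axes: x right, y down, z forward; pixel columns grow to the right and rows downward; lengths in m; the calibration is good to about 2 mm. A picture is of the moment at which its call begins.
- ctrl.hand_in(): hands the job in; it is judged then, once.
The state is a dict: "time_s": time; "q": joint angles; "dq": joint speeds; "joint_efforts": joint torques, N m; "eef_pos": TCP position; "eef_rot": TCP orientation; "wrist_force": force on the tool from outside, world axes, zero at the start; "torque": the same for the moment, N m; "opening": opening from 0.0 (shut) to 1.0 (fully open); "grasp_force": force on a finger pad.
Only numpy, scipy, OpenCV 4.12 (cv2) and the standard library are available. Lean on these libraries where they do the work, as an engineer would, in place of code of your own. Each camera call takes 0.05 s, during which the arm holds its last target. There are 200 camera calls.

## Task

The slide test is finished: take the kit's four reagents out of the steel tray and stand each one in the cup of the green caddy that has the colour of its cap - the dark bottles with the red, white and black caps and the vial with the blue cap - upright and fully down on the cup's floor. Keep them upright on the way and set them down, do not drop them. The yellow-capped bottle and the green-capped vial in the tray belong to another kit: leave them standing where they are.

Things in the scene. Friction and masses are not known exactly. Their poses are not given: they have to be found in the camera images.
- red_bottle: dark bottle with a red screw cap, 43 mm tall, body 19.5 mm across up to 30 mm, cap 17.5 mm, about 15 g; belongs in the red cup. Origin: centre of its underside, z up along its axis; round, yaw means nothing. Starts upright in the grey steel tray (inside 185 x 255 mm, floor 2 mm and rim 35 mm above the bench), like the other five; axes at least 52 mm apart and 40 mm from the tray walls
- white_bottle: dark bottle with a white screw cap, 46 mm tall, body 19.5 mm across up to 32 mm, cap 17.5 mm, about 15 g; belongs in the white cup. Origin: centre of its underside, z up along its axis; round, yaw means nothing. Starts in the steel tray
- black_bottle: near-black bottle with a black screw cap, 46 mm tall, body 19.5 mm across up to 32 mm, cap 17.5 mm, about 15 g; belongs in the black cup. Origin: centre of its underside, z up along its axis; round, yaw means nothing. Starts in the steel tray
- blue_vial: clear glass vial with whitish contents and a blue flip-off cap; 58 mm tall, 20 mm across, about 12 g; belongs in the blue cup. Origin: centre of its underside, z up along its axis; round, yaw means nothing. Starts in the steel tray
- yellow_bottle: look-alike, not of this kit: dark bottle with a yellow screw cap, 46 mm tall, 19.5 mm across, 15 g. Origin: centre of its underside, z up along its axis; round, yaw means nothing. Stands in the steel tray and stays there
- green_vial: look-alike, not of this kit: clear vial with whitish contents and a green flip-off cap, 58 mm tall, 20 mm across, 12 g. Origin: centre of its underside, z up along its axis; round, yaw means nothing. Stands in the steel tray and stays there
- red_cup: red open-topped plastic cup in the green caddy, fixed. Origin: centre of its underside (3 mm above the bench), z up; inner floor 3 mm, rim 19 mm above the origin (nothing of the caddy is higher); inside diameter 29 mm at the floor, 35 mm at the rim, outside 47 mm. The other three cups are the same but for the colour
- white_cup: white cup in the green caddy, made like the red cup, fixed. The caddy (71 x 275 mm with its wire handles, 20 mm high, left of the steel tray) holds the four cups in a row, 50 mm apart along its long axis, which is the y axis of each cup; its place and turn and the order of the colours differ every time
- black_cup: black cup in the green caddy, made like the red cup; origin at the centre of its underside, fixed
- blue_cup: blue cup in the green caddy, made like the red cup; origin at the centre of its underside, fixed
Mind the look-alikes: they are no part of the job. What is shaped like the yellow_bottle but orange is not meant.

How it is judged:
By the outcome, as a careful person would: the job done as asked, in the order asked, and still so for the second after the job is handed in, with the robot touching nothing.
It also fails if it takes over 86 s, if anything falls off the work surface, if the arm or the gripper's body presses on something with over 40 N, if the wrist force passes 120 N, or if a joint passes its speed limit or range.

## Working session

There is one attempt and no reset: what is moved stays moved. The work goes in short steps, Python scripts to look and compute and a tool call to move; the robot and the scene stay as the last step left them, time stands still between calls to the robot, and variables do not carry over. Pictures are saved under pics/ and viewed, at most 14 in all, crops included, and the job is handed in when it is done.

Besides the shell and the picture viewer there is one more tool, called after ">>>" in YAML: its name, and indented under it one key for each argument. servo_tool: Moves the arm, as the interface text tells. Its arguments: {"type":"object","properties":{"commands":{"type":"array"}},"required":["commands"]}

```bash
mkdir -p pics
cat > h.py <<'E'
import numpy as np, cv2
from bench import ctrl
def world(c,u,v,z):
    "pixel -> world point on plane z"
    K=np.array([[c['fx'],0,c['cx']],[0,c['fy'],c['cy']],[0,0,1.]])
    p=cv2.undistortPoints(np.array([[[u,v]]],float),K,np.array([c['k1'],0,0,0.]))[0,0]
    R=np.array(c['R']);o=-R.T@np.array(c['t']);d=R.T@np.array([p[0],p[1],1])
    return o+d*(z-o[2])/d[2]
def save(c,n): cv2.imwrite('pics/'+n,c['color'][:,:,::-1])
E
python3 - <<'E'
from h import *
import pickle
for n in ('top','scene'):
    c=ctrl.camera(n);save(c,n+'0.png');pickle.dump(c,open(n+'0.pkl','wb'))
    print(n,-c['R'].T@c['t'],c['R'][2],c['fx'])
o=ctrl.get_obs();print(o['time_s'],o['eef_pos'],o['eef_rot'],o['opening'])
E
```

```text
top [0.39462653 0.05988318 0.91163303] [ 0.11596932 -0.00796746 -0.99322084] 434.4875045880915
scene [ 0.08604713 -0.51919182  0.52564122] [ 0.4993998   0.65364968 -0.56863164] 389.18030758717447
0.1 [ 0.15212732 -0.55403329  0.25248146] [-7.77484717e-04  9.91046575e-01  1.33514339e-01  5.71418480e-05] 0.9995289731205809
```

View pics/top0.png

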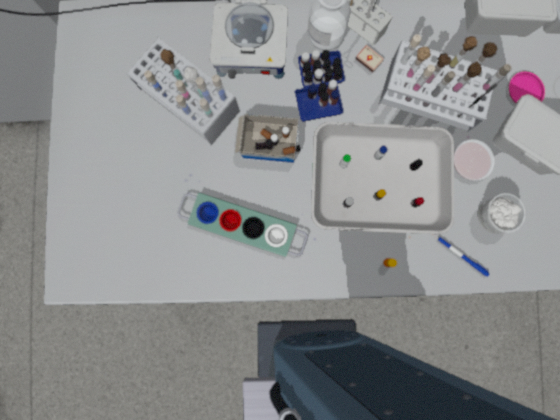

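View pics/scene0.png

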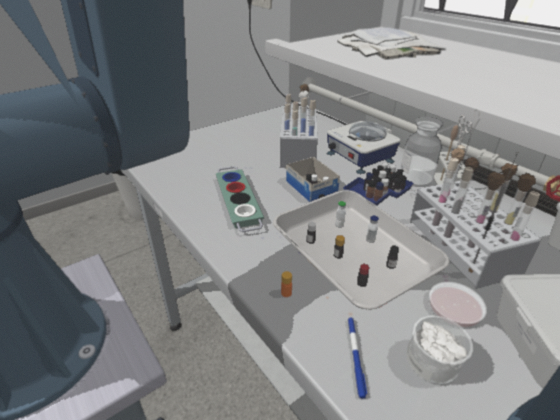

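The six reagents stand in the tray in the top view: green vial (347,159), blue vial (382,150), black (416,165), white (349,203), yellow (380,194) and red (419,202). The cups are blue (207,212), red (230,220), black (253,228) and white (276,236). 

Things that could be mistaken for them: the orange bottle outside the tray (390,263), bottles in the cardboard box (270,140), bottles in the blue racks (320,70-100), yellow (380,194) and green (347,159). I choose only the four in the tray: red, white, black and blue.

Run:
```python
import cv2
im=cv2.imread('pics/top0.png')
a=cv2.resize(im[120:235,310:455],None,fx=5,fy=5,interpolation=cv2.INTER_CUBIC)
b=cv2.resize(im[180:265,175:310],None,fx=5,fy=5,interpolation=cv2.INTER_CUBIC)
cv2.imwrite('pics/c1.png',a);cv2.imwrite('pics/c2.png',b)
```

```text
(no output)
```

View pics/c1.png

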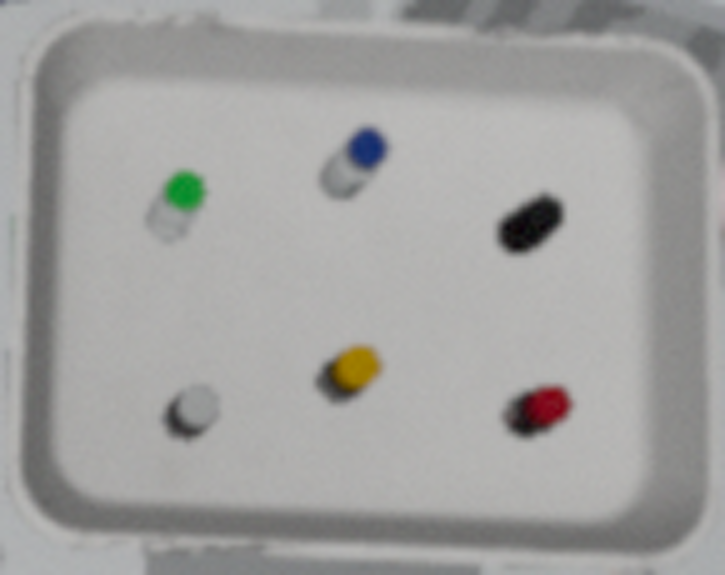

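View pics/c2.png

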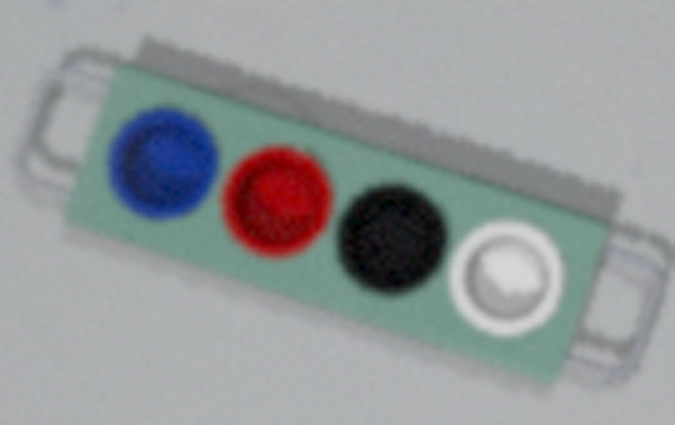

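Run:
```python
from h import *
import pickle
c=pickle.load(open('top0.pkl','rb'));s=pickle.load(open('scene0.pkl','rb'))
f=lambda x,o:(x+.5)/5-.5+o
P=dict(green=(185,190,60),blue=(367,148,60),black=(541,214,48),white=(199,407,48),yellow=(357,368,48),red=(547,405,45))
C=dict(blue=(163,163),red=(277,201),black=(392,239),white=(507,278))
def proj(c,X):
    K=np.array([[c['fx'],0,c['cx']],[0,c['fy'],c['cy']],[0,0,1.]])
    return cv2.projectPoints(np.array([X]),cv2.Rodrigues(c['R'])[0],c['t'],K,np.array([c['k1'],0,0,0.]))[0].ravel()
img=cv2.resize(s['color'][:,:,::-1],None,fx=4,fy=4,interpolation=cv2.INTER_CUBIC)
def mark(X,col):
    q=(proj(s,X)+.5)*4; cv2.circle(img,tuple(int(round(v)) for v in q),3,col,-1)
for n,(x,y,z) in P.items():
    w=world(c,f(x,310),f(y,120),z/1e3);print(n,np.round(w*1e3,1));mark(w,(255,0,255))
R=[]
for n,(x,y) in C.items():
    w=world(c,f(x,175),f(y,180),.022);R.append(w);print('cup',n,np.round(w*1e3,1));mark(w,(255,0,255))
R=np.array(R);d=(R[3]-R[0])/3;print('step',d*1e3,np.linalg.norm(d)*1e3,np.arctan2(d[1],d[0]))
cv2.imwrite('pics/s1.png',img[155*4:300*4,210*4:410*4])
```

```text
green [593.5 -64.1  60. ]
blue [ 609.1 -138.7   60. ]
black [ 583.  -211.9   48. ]
white [507.1 -67.6  48. ]
yellow [ 521.3 -132.4   48. ]
red [ 504.6 -210.1   45. ]
cup blue [495.1 223.   22. ]
cup red [478.1 176.   22. ]
cup black [461.2 128.9  22. ]
cup white [443.9  82.1  22. ]
step [-17.05379207 -46.950926     0.        ] 49.95218990092603 -1.9192047509967394
```

View pics/s1.png

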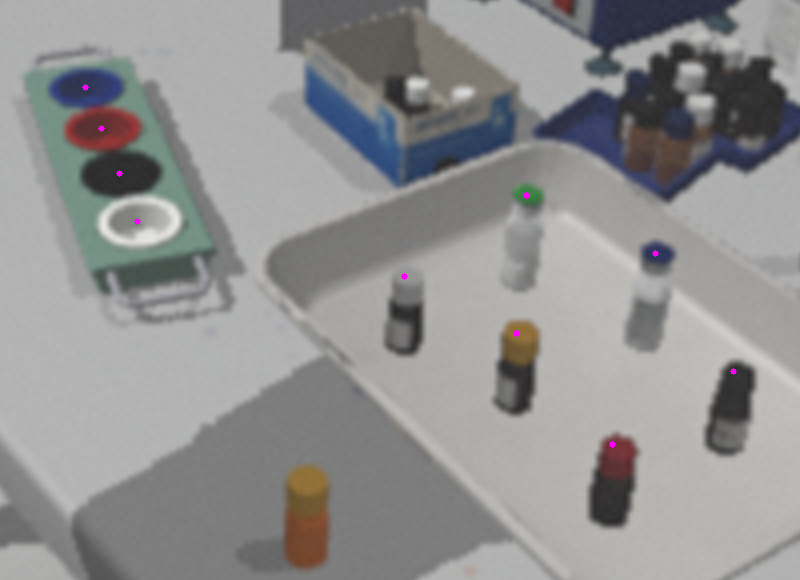

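Projected positions agree in both views. The choice is confirmed: dark bottles with red, white and black caps, and the blue vial. Next I turn so the jaws close across the caddy row.

>>> servo_tool:
  commands:
    - [[0,0,0],-0.16,40]
    - [[0,0,0],-0.16,40]
    - [[0,0,0],-0.16,40]
    - [[0,0,0],-0.16,40]
    - [[0,0,0],-0.16,40]
    - [[0,0,0],-0.155,40]
    - [[0,0,0],0,40]
    - [[0,0,0],0,40]

```text
time_s: 1.1
eef_pos: [0.1522, -0.5544, 0.253]
eef_rot: [-0.0, 0.82, 0.573, 0.0]
wrist_force: [0.2, -0.4, 0.1]
opening: 0.468
grasp_force: 0.0
```

```bash
cat > go.py <<'E'
import sys
from h import *
from scipy.spatial.transform import Rotation as Ro
# usage: go.py x y z (mm) ... successive TCP targets
o=ctrl.get_obs();p=np.array(o['eef_pos'])*1e3;w,x,y,z=o['eef_rot'];M=Ro.from_quat([x,y,z,w]).as_matrix()
print('t',round(o['time_s'],2),'p',p.round(1),'open',round(o['opening']*85.4,1),'gf',round(float(o['grasp_force']),1),'F',np.round(o['wrist_force'],1))
print('yaw',np.degrees(np.arctan2(M[1,0],M[0,0])).round(2),'tz',M[:,2].round(4),'q',np.round(o['q'],2))
for t in np.array(sys.argv[1:],float).reshape(-1,3):
    print('to',t,'shift',(M.T@(t-p)).round(1));p=t
E
python3 go.py 505.5 -210.5 150 505.5 -210.5 43.5
```

```text
t 1.1 p [ 152.2 -554.4  253. ] open 40.0 gf 0.0 F [ 0.2 -0.4  0.1]
yaw 69.89 tz [-0.e+00  5.e-04 -1.e+00] q [-1.51  0.18  1.61  0.    1.35 -1.16]
to [ 505.5 -210.5  150. ] shift [444.3 213.6 103.2]
to [ 505.5 -210.5   43.5] shift [-1.000e-01  0.000e+00  1.065e+02]
```

>>> servo_tool:
  commands:
    - [[20,10,0],0,40]
    - [[36,18,0],0,40]
    - [[36,18,0],0,40]
    - [[36,18,0],0,40]
    - [[36,18,8],0,40]
    - [[36,18,15],0,40]
    - [[36,18,15],0,40]
    - [[36,18,15],0,40]
    - [[36,18,15],0,40]
    - [[36,18,15],0,40]
    - [[36,13,10],0,40]
    - [[36,8,10],0,40]
    - [[28,3,0],0,40]
    - [[0,0,0],0,40]
    - [[0,0,0],0,40]

```text
time_s: 2.98
eef_pos: [0.4878, -0.2038, 0.1505]
eef_rot: [0.0, 0.819, 0.574, -0.0]
wrist_force: [-0.2, 0.2, 0.5]
opening: 0.472
grasp_force: 0.0
```

```bash
python3 go.py 505.5 -210.5 150 505.5 -210.5 43.5
python3 - <<'E'
from h import *
c=ctrl.camera('wrist');save(c,'w1.png');print(-c['R'].T@c['t'])
E
```

```text
t 2.98 p [ 487.8 -203.8  150.5] open 40.3 gf 0.0 F [-0.2  0.2  0.5]
yaw 70.07 tz [ 1.e-04 -4.e-04 -1.e+00] q [-0.62  0.2   1.81 -0.    1.13 -0.27]
to [ 505.5 -210.5  150. ] shift [-0.3 19.   0.5]
to [ 505.5 -210.5   43.5] shift [  0.   -0.  106.5]
[ 0.51090295 -0.14043936  0.27130926]
```

View pics/w1.png

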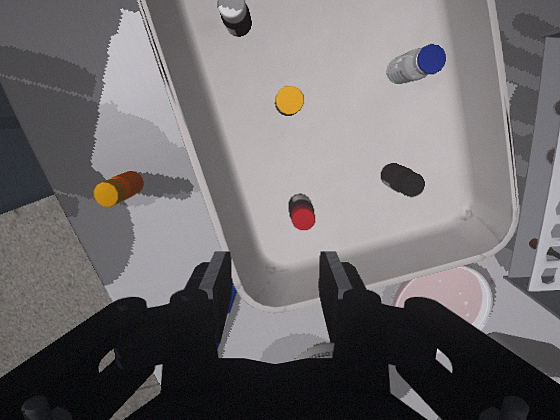

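The wrist view shows the red cap at (303,217), black at (410,184), blue at (432,59), yellow at (289,100) and white at about (232,4). I'll measure these as a cross-check and also get the fingertip height.

Run:
```python
from h import *
c=ctrl.camera('wrist')
for n,u,v,z in [('red',303,217,.045),('black',411,183,.048),('blue',432,59,.060),('yellow',289,100,.048)]:
    print(n,(world(c,u,v,z)*1e3).round(1))
for u,v in [(227,254),(224,258),(326,254),(330,258),(335,262),(222,265)]:
    z=c['z_map'][v,u]
    o=world(c,u,v,0);C=-c['R'].T@c['t'];d=o-C;d/= (c['R']@d)[2]
    print(u,v,z,((C+d*z)*1e3).round(1))
```

```text
red [ 506.3 -211.4   45. ]
black [ 583.3 -212.7   48. ]
blue [ 610.6 -140.    60. ]
yellow [ 522.8 -134.    48. ]
227 254 0.14408602 [ 472.3 -187.2  137.5]
224 258 0.14017504 [ 471.6 -187.   141.6]
326 254 0.14368442 [ 512.1 -201.5  137.9]
330 258 0.13956527 [ 513.1 -201.8  142.2]
335 262 0.13542227 [ 514.4 -202.2  146.4]
222 265 0.13237111 [ 472.1 -186.7  149.6]
```

>>> servo_tool:
  commands:
    - [[0,10,0],0,40]
    - [[-0.5,9.6,0],0,40]
    - [[0,0,15],0,40]
    - [[0,0,25],0,40]
    - [[0,0,25],0,40]
    - [[0,0,20],0,40]
    - [[0,0,13],0,40]
    - [[0,0,7],0,40]
    - [[0,0,3.5],0,40]
    - [[0,0,0],0,40]
    - [[0,0,0],0,40]

```text
time_s: 4.45
eef_pos: [0.5065, -0.2114, 0.0424]
eef_rot: [0.001, 0.819, 0.574, 0.0]
wrist_force: [-0.2, -0.5, -0.1]
opening: 0.469
grasp_force: 0.0
```

```bash
python3 go.py 506 -211 42
```

```text
t 4.45 p [ 506.5 -211.4   42.4] open 40.0 gf 0.0 F [-0.2 -0.5 -0.1]
yaw 70.06 tz [ 1.e-03 -7.e-04 -1.e+00] q [-0.61  0.41  1.8   0.    0.93 -0.26]
to [ 506. -211.   42.] shift [ 0.2 -0.6  0.4]
```

>>> servo_tool:
  commands:
    - [[0,0,0],0,22]
    - [[0,0,0],0,10]
    - [[0,0,0],0,5]
    - [[0,0,0],0,5]
    - [[0,0,0],0,5]
    - [[0,0,0],0,5]
    - [[0,0,0],0,5]
    - [[0,0,-10],0,5]
    - [[0,0,-20],0,5]
    - [[0,0,-25],0,5]
    - [[0,0,-20],0,5]
    - [[0,0,-5],0,5]
    - [[0,0,0],0,5]

```text
time_s: 6.08
eef_pos: [0.506, -0.2111, 0.1218]
eef_rot: [0.0, 0.819, 0.574, 0.0]
wrist_force: [-0.2, 0.4, -0.4]
opening: 0.194
grasp_force: 58.6
```

```bash
python3 go.py 478.1 176 122 478.1 176 46.4;  python3 - <<'E'
from h import *
c=ctrl.camera('wrist');s=ctrl.camera('scene')
a=np.hstack([c['color'][150:420,100:460],s['color'][150:420,200:560]]);cv2.imwrite('pics/g1.png',a[:,:,::-1])
E
```

```text
t 6.08 p [ 506.  -211.1  121.8] open 16.6 gf 58.6 F [-0.2  0.4 -0.4]
yaw 70.06 tz [ 2.e-04 -1.e-04 -1.e+00] q [-0.61  0.28  1.78  0.    1.08 -0.26]
to [478.1 176.  122. ] shift [ 3.543e+02 -1.583e+02 -3.000e-01]
to [478.1 176.   46.4] shift [ 0.  -0.  75.6]
```

View pics/g1.png

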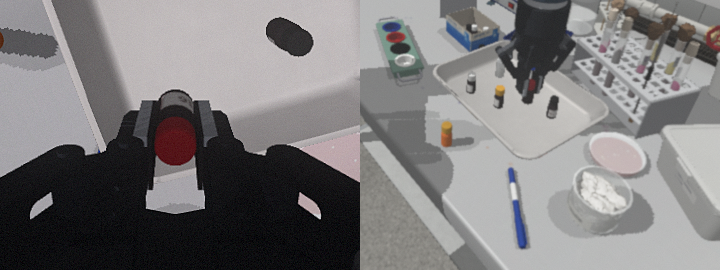

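The red bottle is held upright between the pads: cap at (175,140) in the left half. Next is the red cup.

>>> servo_tool:
  commands:
    - [[14,-6,0],0,5]
    - [[28,-12,0],0,5]
    - [[36,-16,0],0,5]
    - [[36,-16,0],0,5]
    - [[36,-16,0],0,5]
    - [[36,-16,0],0,5]
    - [[36,-16,0],0,5]
    - [[36,-16,0],0,5]
    - [[36,-16,0],0,5]
    - [[30,-15,0],0,5]
    - [[20,-9,0],0,5]
    - [[10,-4.3,0],0,5]
    - [[0,0,0],0,5]
    - [[0,0,0],0,5]

```text
time_s: 7.92
eef_pos: [0.4779, 0.1751, 0.1216]
eef_rot: [0.0, 0.819, 0.574, -0.0]
wrist_force: [-1.0, -0.0, -0.6]
opening: 0.197
grasp_force: 58.6
```

```bash
python3 go.py 478.1 176 122 478.1 176 46.4;  python3 - <<'E'
from h import *
c=ctrl.camera('wrist');s=ctrl.camera('scene')
k=cv2.resize(s['color'][120:255,180:360],None,fx=2,fy=2)
a=np.hstack([c['color'][150:420,100:460],k]);cv2.imwrite('pics/g2.png',a[:,:,::-1])
E
```

```text
t 7.92 p [477.9 175.1 121.6] open 16.8 gf 58.6 F [-1.  -0.  -0.6]
yaw 70.04 tz [-3.e-04 -3.e-04 -1.e+00] q [ 0.12  0.2   1.88 -0.    1.06  0.47]
to [478.1 176.  122. ] shift [ 0.9 -0.1 -0.4]
to [478.1 176.   46.4] shift [ 0.   0.  75.6]
```

View pics/g2.png

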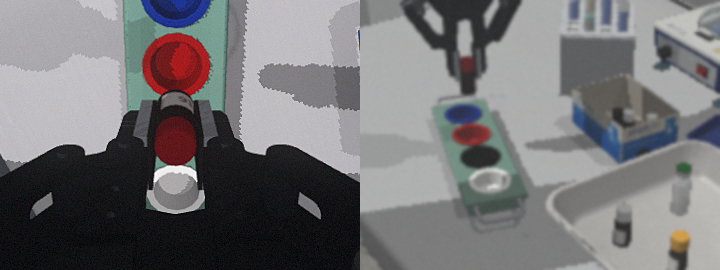

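Run:
```python
from h import *
c=ctrl.camera('wrist')
for u,v in [(276,214),(276,147)]: print((world(c,u,v,.022)*1e3).round(1))
```

```text
[480.2 177.9  22. ]
[495.5 220.3  22. ]
```

Cup confirmed. Lowering.

>>> servo_tool:
  commands:
    - [[2.2,0.4,0],0,5]
    - [[0,0,10],0,5]
    - [[0,0,20],0,5]
    - [[0,0,20],0,5]
    - [[0,0,12],0,5]
    - [[0,0,6],0,5]
    - [[0,0,4],0,5]
    - [[0,0,2],0,5]
    - [[0,0,1],0,5]
    - [[0,0,0],0,5]
    - [[0,0,0],0,5]

```text
time_s: 9.45
eef_pos: [0.4793, 0.1776, 0.0471]
eef_rot: [0.0, 0.819, 0.574, 0.0]
wrist_force: [-0.3, -0.0, -0.6]
opening: 0.194
grasp_force: 58.6
```

```bash
python3 go.py 479 177 46.4
```

```text
t 9.45 p [479.3 177.6  47.1] open 16.5 gf 58.6 F [-0.3 -0.  -0.6]
yaw 70.06 tz [ 5.e-04  1.e-04 -1.e+00] q [0.12 0.33 1.9  0.   0.91 0.47]
to [479.  177.   46.4] shift [-0.7 -0.1  0.7]
```

>>> servo_tool:
  commands:
    - [[0,0,0.5],0,5]
    - [[0,0,0.3],0,5]
    - [[0,0,0],0,5]

```text
time_s: 9.82
eef_pos: [0.4793, 0.1777, 0.0465]
eef_rot: [0.0, 0.819, 0.574, 0.0]
wrist_force: [-1.9, -0.4, 5.8]
opening: 0.198
grasp_force: 59.0
```

The bottle is touching the cup floor (5.8 N), so I release it and rise.

>>> servo_tool:
  commands:
    - [[0,0,-0.3],0,5]
    - [[0,0,0],0,19]
    - [[0,0,0],0,24]
    - [[0,0,0],0,32]
    - [[0,0,0],0,38]
    - [[0,0,0],0,38]
    - [[0,0,-10],0,40]
    - [[0,0,-25],0,40]
    - [[0,0,-25],0,40]
    - [[0,0,-15],0,40]
    - [[0,0,0],0,40]

```text
time_s: 11.2
eef_pos: [0.4801, 0.1777, 0.1227]
eef_rot: [0.001, 0.819, 0.574, 0.001]
wrist_force: [-0.6, 0.1, 0.7]
opening: 0.467
grasp_force: 0.0
```

```bash
python3 go.py 508 -68.5 122 508 -68.5 44;  python3 - <<'E'
from h import *
c=ctrl.camera('wrist');s=ctrl.camera('scene')
k=cv2.resize(s['color'][120:255,180:360],None,fx=2,fy=2)
a=np.hstack([c['color'][150:420,100:460],k]);cv2.imwrite('pics/g3.png',a[:,:,::-1])
E
```

```text
t 11.2 p [480.1 177.7 122.7] open 39.9 gf 0.0 F [-0.6  0.1  0.7]
yaw 70.06 tz [ 3.e-03  4.e-04 -1.e+00] q [0.12 0.2  1.87 0.   1.06 0.47]
to [508.  -68.5 122. ] shift [-221.9  110.2    0.7]
to [508.  -68.5  44. ] shift [-0.1 -0.2 78. ]
```

View pics/g3.png

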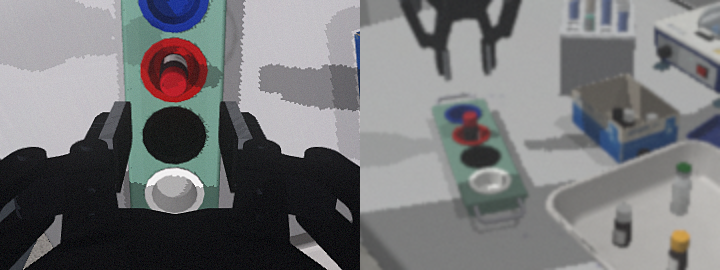

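Red stands upright in the red cup, at (173,78) in the left half. Next, white.

>>> servo_tool:
  commands:
    - [[-12,6,0],0,40]
    - [[-26,13,0],0,40]
    - [[-36,18,0],0,40]
    - [[-36,18,0],0,40]
    - [[-36,18,0],0,40]
    - [[-36,18,0],0,40]
    - [[-24,12,0],0,40]
    - [[-11,5,0],0,40]
    - [[-4.5,2,0],0,40]
    - [[0,0,0],0,40]
    - [[0,0,0],0,40]

```text
time_s: 12.68
eef_pos: [0.5068, -0.0673, 0.1212]
eef_rot: [-0.0, 0.819, 0.574, -0.0]
wrist_force: [-0.4, -0.5, -0.4]
opening: 0.465
grasp_force: 0.0
```

```bash
python3 go.py 508 -68.5 122 508 -68.5 44
```

```text
t 12.68 p [506.8 -67.3 121.2] open 39.7 gf 0.0 F [-0.4 -0.5 -0.4]
yaw 70.12 tz [-3.e-04  3.e-04 -1.e+00] q [-0.36  0.2   1.87  0.    1.06 -0.02]
to [508.  -68.5 122. ] shift [-0.7  1.5 -0.8]
to [508.  -68.5  44. ] shift [-0.  0. 78.]
```

>>> servo_tool:
  commands:
    - [[-0.7,1.5,0],0,40]
    - [[0,0,15],0,40]
    - [[0,0,25],0,40]
    - [[0,0,20],0,40]
    - [[0,0,10],0,40]
    - [[0,0,5],0,40]
    - [[0,0,2],0,40]
    - [[0,0,0],0,40]
    - [[0,0,0],0,22]
    - [[0,0,0],0,10]
    - [[0,0,0],0,5]
    - [[0,0,0],0,5]
    - [[0,0,0],0,5]
    - [[0,0,0],0,5]
    - [[0,0,0],0,5]

```text
time_s: 14.55
eef_pos: [0.5086, -0.0695, 0.045]
eef_rot: [0.0, 0.819, 0.574, 0.0]
wrist_force: [-1.4, -0.1, 5.6]
opening: 0.195
grasp_force: 58.6
```

```bash
python3 go.py; python3 go.py; python3 go.py 445 81 122
```

```text
t 14.55 p [508.6 -69.5  45. ] open 16.6 gf 58.6 F [-1.4 -0.1  5.6]
yaw 70.07 tz [ 1.e-03 -4.e-04 -1.e+00] q [-0.37  0.34  1.89 -0.    0.91 -0.02]
t 14.55 p [508.6 -69.5  45. ] open 16.6 gf 58.6 F [-1.4 -0.1  5.6]
yaw 70.07 tz [ 1.e-03 -4.e-04 -1.e+00] q [-0.37  0.34  1.89 -0.    0.91 -0.02]
t 14.55 p [508.6 -69.5  45. ] open 16.6 gf 58.6 F [-1.4 -0.1  5.6]
yaw 70.07 tz [ 1.e-03 -4.e-04 -1.e+00] q [-0.37  0.34  1.89 -0.    0.91 -0.02]
to [445.  81. 122.] shift [ 119.8 -111.   -77.1]
```

>>> servo_tool:
  commands:
    - [[0,0,-8],0,5]
    - [[0,0,-20],0,5]
    - [[0,0,-25],0,5]
    - [[0,0,-20],0,5]
    - [[6,-5.5,-4],0,5]
    - [[18,-17,0],0,5]
    - [[28,-26,0],0,5]
    - [[28,-26,0],0,5]
    - [[22,-20,0],0,5]
    - [[12,-11,0],0,5]
    - [[5,-4.5,0],0,5]
    - [[2.2,-1.5,0],0,5]
    - [[0,0,0],0,5]
    - [[0,0,0],0,5]

```text
time_s: 16.3
eef_pos: [0.445, 0.082, 0.1213]
eef_rot: [0.0, 0.819, 0.574, 0.0]
wrist_force: [0.1, 0.1, -0.8]
opening: 0.195
grasp_force: 58.6
```

```bash
python3 go.py 445 82.5 122 445 82.5 49
```

```text
t 16.3 p [445.   82.  121.3] open 16.7 gf 58.6 F [ 0.1  0.1 -0.8]
yaw 70.0 tz [ 1.e-04 -1.e-04 -1.e+00] q [-0.08  0.08  2.02 -0.    1.05  0.27]
to [445.   82.5 122. ] shift [ 0.4 -0.2 -0.7]
to [445.   82.5  49. ] shift [ 0. -0. 73.]
```

>>> servo_tool:
  commands:
    - [[0.4,0,10],0,5]
    - [[0,0,20],0,5]
    - [[0,0,20],0,5]
    - [[0,0,12],0,5]
    - [[0,0,6],0,5]
    - [[0,0,3],0,5]
    - [[0,0,1],0,5]
    - [[0,0,0],0,5]
    - [[0,0,0.5],0,5]
    - [[0,0,0],0,5]

```text
time_s: 17.55
eef_pos: [0.4451, 0.083, 0.0491]
eef_rot: [0.0, 0.819, 0.574, 0.0]
wrist_force: [-0.2, 0.7, 0.3]
opening: 0.195
grasp_force: 58.6
```

>>> servo_tool:
  commands:
    - [[0,0,0.5],0,5]
    - [[0,0,0],0,5]

```text
time_s: 17.8
eef_pos: [0.4451, 0.083, 0.049]
eef_rot: [0.0, 0.819, 0.574, 0.0]
wrist_force: [-1.9, 0.1, 6.5]
opening: 0.193
grasp_force: 59.1
```

Contact with the floor again, so I release and rise. Then to black at (583.5,-212.5).

>>> servo_tool:
  commands:
    - [[0,0,-0.3],0,5]
    - [[0,0,0],0,19]
    - [[0,0,0],0,24]
    - [[0,0,0],0,32]
    - [[0,0,0],0,38]
    - [[0,0,0],0,38]
    - [[0,0,-10],0,40]
    - [[0,0,-25],0,40]
    - [[0,0,-25],0,40]
    - [[0,0,-13],0,40]
    - [[0,0,0],0,40]

```text
time_s: 19.18
eef_pos: [0.4456, 0.083, 0.1226]
eef_rot: [0.001, 0.819, 0.574, 0.001]
wrist_force: [-0.4, 0.5, -0.0]
opening: 0.469
grasp_force: 0.0
```

```bash
python3 go.py 583.5 -212.5 122;  python3 - <<'E'
from h import *
c=ctrl.camera('wrist');s=ctrl.camera('scene')
k=cv2.resize(s['color'][120:255,180:360],None,fx=2,fy=2)
a=np.hstack([c['color'][150:420,100:460],k]);cv2.imwrite('pics/g4.png',a[:,:,::-1])
E
```

```text
t 19.18 p [445.6  83.  122.6] open 40.1 gf 0.0 F [-0.4  0.5 -0. ]
yaw 70.06 tz [ 2.6e-03 -2.0e-04 -1.0e+00] q [-0.08  0.08  2.02  0.    1.05  0.27]
to [ 583.5 -212.5  122. ] shift [-230.7  230.4    1.1]
```

View pics/g4.png

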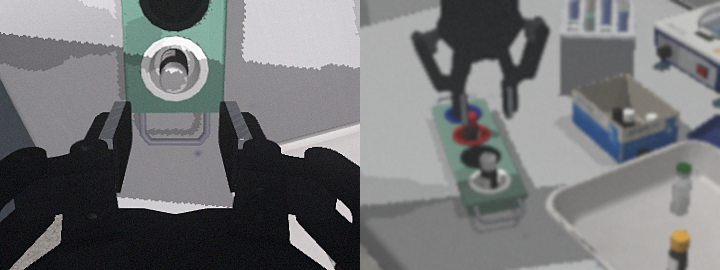

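White stands in the white cup, at (175,72) in the left half. Next, black.

>>> servo_tool:
  commands:
    - [[-10,10,0],0,40]
    - [[-22,22,0],0,40]
    - [[-30,30,0],0,40]
    - [[-30,30,0],0,40]
    - [[-30,30,0],0,40]
    - [[-30,30,0],0,40]
    - [[-30,30,0],0,40]
    - [[-24,24,0],0,40]
    - [[-14,14,0],0,40]
    - [[-7,7,0],0,40]
    - [[-3.5,3.2,0],0,40]
    - [[0,0,0],0,40]
    - [[0,0,0],0,40]

```text
time_s: 20.9
eef_pos: [0.5824, -0.2113, 0.1216]
eef_rot: [-0.0, 0.819, 0.574, -0.0]
wrist_force: [0.3, 0.4, -0.8]
opening: 0.471
grasp_force: 0.0
```

```bash
python3 go.py 583.5 -212.5 122 583.5 -212.5 44
```

```text
t 20.9 p [ 582.4 -211.3  121.6] open 40.2 gf 0.0 F [ 0.3  0.4 -0.8]
yaw 70.12 tz [-3.e-04  3.e-04 -1.e+00] q [-0.54  0.42  1.59  0.    1.13 -0.19]
to [ 583.5 -212.5  122. ] shift [-0.8  1.4 -0.4]
to [ 583.5 -212.5   44. ] shift [-0.  0. 78.]
```

>>> servo_tool:
  commands:
    - [[-0.8,1.4,0],0,40]
    - [[0,0,15],0,40]
    - [[0,0,25],0,40]
    - [[0,0,20],0,40]
    - [[0,0,10],0,40]
    - [[0,0,5],0,40]
    - [[0,0,2],0,40]
    - [[0,0,0],0,40]
    - [[0,0,0],0,22]
    - [[0,0,0],0,10]
    - [[0,0,0],0,5]
    - [[0,0,0],0,5]
    - [[0,0,0],0,5]
    - [[0,0,0],0,5]
    - [[0,0,0],0,5]

```text
time_s: 22.78
eef_pos: [0.5842, -0.2138, 0.0454]
eef_rot: [0.001, 0.819, 0.574, 0.0]
wrist_force: [-0.1, -0.0, 6.1]
opening: 0.193
grasp_force: 58.8
```

```bash
python3 go.py 583.5 -212.5 122 462 130 122
```

```text
t 22.77 p [ 584.2 -213.8   45.4] open 16.5 gf 58.8 F [-0.1 -0.   6.1]
yaw 70.06 tz [ 1.3e-03 -8.0e-04 -1.0e+00] q [-0.54  0.53  1.61 -0.    1.   -0.19]
to [ 583.5 -212.5  122. ] shift [  0.9  -1.  -76.6]
to [462. 130. 122.] shift [ 280.5 -231.    -0.4]
```

>>> servo_tool:
  commands:
    - [[0,0,-8],0,5]
    - [[0,0,-20],0,5]
    - [[0,0,-25],0,5]
    - [[0,0,-20],0,5]
    - [[12,-10,-4],0,5]
    - [[24,-20,0],0,5]
    - [[36,-30,0],0,5]
    - [[36,-30,0],0,5]
    - [[36,-30,0],0,5]
    - [[36,-30,0],0,5]
    - [[36,-30,0],0,5]
    - [[30,-24,0],0,5]
    - [[20,-16,0],0,5]
    - [[10,-8,0],0,5]
    - [[5,-4,0],0,5]
    - [[0,0,0],0,5]
    - [[0,0,0],0,5]

```text
time_s: 24.9
eef_pos: [0.4617, 0.1292, 0.1216]
eef_rot: [0.0, 0.819, 0.574, -0.0]
wrist_force: [-0.2, -0.2, -0.9]
opening: 0.195
grasp_force: 58.6
```

```bash
python3 go.py 462.3 130 122 462.3 130 49.4
```

```text
t 24.9 p [461.7 129.2 121.6] open 16.7 gf 58.6 F [-0.2 -0.2 -0.9]
yaw 70.01 tz [ 1.e-04 -2.e-04 -1.e+00] q [ 0.02  0.14  1.95 -0.    1.05  0.37]
to [462.3 130.  122. ] shift [ 0.9  0.3 -0.4]
to [462.3 130.   49.4] shift [ 0.  -0.  72.6]
```

>>> servo_tool:
  commands:
    - [[0.9,0.3,10],0,5]
    - [[0,0,20],0,5]
    - [[0,0,20],0,5]
    - [[0,0,12],0,5]
    - [[0,0,6],0,5]
    - [[0,0,3],0,5]
    - [[0,0,1],0,5]
    - [[0,0,0],0,5]
    - [[0,0,0],0,5]

```text
time_s: 26.02
eef_pos: [0.4623, 0.1307, 0.05]
eef_rot: [0.0, 0.819, 0.574, 0.0]
wrist_force: [-0.3, -0.9, -0.3]
opening: 0.194
grasp_force: 58.6
```

>>> servo_tool:
  commands:
    - [[0,0,0.5],0,5]
    - [[0,0,0],0,5]

```text
time_s: 26.28
eef_pos: [0.4622, 0.1307, 0.0494]
eef_rot: [0.0, 0.819, 0.574, 0.0]
wrist_force: [-0.7, 0.0, 3.4]
opening: 0.196
grasp_force: 58.8
```

>>> servo_tool:
  commands:
    - [[0,0,0],0,19]
    - [[0,0,0],0,24]
    - [[0,0,0],0,32]
    - [[0,0,0],0,38]
    - [[0,0,0],0,38]
    - [[0,0,-10],0,40]
    - [[0,0,-25],0,40]
    - [[0,0,-25],0,40]
    - [[0,0,-20],0,40]
    - [[0,0,0],0,40]

```text
time_s: 27.52
eef_pos: [0.4635, 0.1307, 0.1312]
eef_rot: [0.001, 0.819, 0.574, 0.002]
wrist_force: [-0.5, 0.1, -0.5]
opening: 0.468
grasp_force: 0.0
```

```bash
python3 go.py 610 -139.5 130 610 -139.5 48;  python3 - <<'E'
from h import *
c=ctrl.camera('wrist');s=ctrl.camera('scene')
k=cv2.resize(s['color'][120:255,180:360],None,fx=2,fy=2)
a=np.hstack([c['color'][150:420,100:460],k]);cv2.imwrite('pics/g5.png',a[:,:,::-1])
E
```

```text
t 27.52 p [463.5 130.7 131.2] open 39.9 gf 0.0 F [-0.5  0.1 -0.5]
yaw 70.06 tz [ 4.6e-03  2.0e-04 -1.0e+00] q [0.03 0.12 1.94 0.   1.07 0.38]
to [ 610.  -139.5  130. ] shift [-204.   229.8    1.8]
to [ 610.  -139.5   48. ] shift [-0.1 -0.3 82. ]
```

View pics/g5.png

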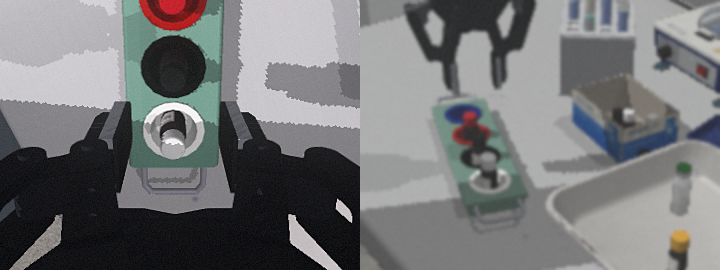

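Black stands in the black cup at (175,70), and white is still upright at (173,130). Now the blue vial.

>>> servo_tool:
  commands:
    - [[-9,10,0],0,40]
    - [[-20,22,0],0,40]
    - [[-27,30,0],0,40]
    - [[-27,30,0],0,40]
    - [[-27,30,0],0,40]
    - [[-27,30,0],0,40]
    - [[-27,30,0],0,40]
    - [[-20,24,0],0,40]
    - [[-12,14,0],0,40]
    - [[-6,7,0],0,40]
    - [[-3,3.5,0],0,40]
    - [[0,0,0],0,40]
    - [[0,0,0],0,40]

```text
time_s: 29.25
eef_pos: [0.6085, -0.1399, 0.1291]
eef_rot: [-0.0, 0.819, 0.574, -0.0]
wrist_force: [0.5, 0.1, -0.8]
opening: 0.473
grasp_force: 0.0
```

```bash
python3 go.py 610 -139.5 130 610 -139.5 48
```

```text
t 29.25 p [ 608.5 -139.9  129.1] open 40.4 gf 0.0 F [ 0.5  0.1 -0.8]
yaw 70.11 tz [-2.e-04  2.e-04 -1.e+00] q [-0.42  0.42  1.57  0.    1.15 -0.07]
to [ 610.  -139.5  130. ] shift [ 0.8  1.3 -0.9]
to [ 610.  -139.5   48. ] shift [-0.  0. 82.]
```

>>> servo_tool:
  commands:
    - [[0.8,1.3,0],0,40]
    - [[0,0,15],0,40]
    - [[0,0,25],0,40]
    - [[0,0,23],0,40]
    - [[0,0,12],0,40]
    - [[0,0,6],0,40]
    - [[0,0,2],0,40]
    - [[0,0,0],0,40]
    - [[0,0,0],0,22]
    - [[0,0,0],0,10]
    - [[0,0,0],0,5]
    - [[0,0,0],0,5]
    - [[0,0,0],0,5]
    - [[0,0,0],0,5]
    - [[0,0,0],0,5]

```text
time_s: 31.12
eef_pos: [0.6109, -0.1407, 0.047]
eef_rot: [0.001, 0.819, 0.574, 0.0]
wrist_force: [-0.2, -0.4, 5.6]
opening: 0.211
grasp_force: 58.7
```

```bash
python3 go.py 610 -140 126 496.2 223.5 126
```

```text
t 31.12 p [ 610.9 -140.7   47. ] open 18.1 gf 58.7 F [-0.2 -0.4  5.6]
yaw 70.06 tz [ 1.5e-03 -6.0e-04 -1.0e+00] q [-0.42  0.54  1.59  0.    1.01 -0.07]
to [ 610. -140.  126.] shift [  0.3  -0.9 -79. ]
to [496.2 223.5 126. ] shift [ 302.9 -230.9   -0.4]
```

>>> servo_tool:
  commands:
    - [[0,0,-8],0,5]
    - [[0,0,-20],0,5]
    - [[0,0,-25],0,5]
    - [[0,0,-20],0,5]
    - [[2,-8,-6],0,5]
    - [[6,-20,0],0,5]
    - [[10,-34,0],0,5]
    - [[10,-34,0],0,5]
    - [[14,-28,0],0,5]
    - [[22,-18,0],0,5]
    - [[33,-14,0],0,5]
    - [[36,-14,0],0,5]
    - [[36,-14,0],0,5]
    - [[36,-14,0],0,5]
    - [[36,-13,0],0,5]
    - [[28,-9,0],0,5]
    - [[18,-6,0],0,5]
    - [[10,-4,0],0,5]
    - [[5,-2,0],0,5]
    - [[0,0,0],0,5]

```text
time_s: 33.62
eef_pos: [0.4951, 0.2223, 0.125]
eef_rot: [0.0, 0.819, 0.574, -0.0]
wrist_force: [-0.2, -0.5, -0.9]
opening: 0.214
grasp_force: 58.6
```

```bash
python3 go.py 496.2 223.7 126 496.2 223.7 51
```

```text
t 33.62 p [495.1 222.3 125. ] open 18.3 gf 58.6 F [-0.2 -0.5 -0.9]
yaw 70.05 tz [-2.e-04 -2.e-04 -1.e+00] q [ 0.2   0.26  1.79 -0.    1.09  0.55]
to [496.2 223.7 126. ] shift [ 1.7  0.5 -1. ]
to [496.2 223.7  51. ] shift [ 0.  0. 75.]
```

>>> servo_tool:
  commands:
    - [[1.6,0.5,10],0,5]
    - [[0,0,20],0,5]
    - [[0,0,20],0,5]
    - [[0,0,12],0,5]
    - [[0,0,6],0,5]
    - [[0,0,4],0,5]
    - [[0,0,1],0,5]
    - [[0,0,0],0,5]
    - [[0,0,0],0,5]

```text
time_s: 34.75
eef_pos: [0.4964, 0.224, 0.0525]
eef_rot: [0.0, 0.819, 0.574, 0.0]
wrist_force: [0.3, 0.2, -0.2]
opening: 0.208
grasp_force: 58.6
```

>>> servo_tool:
  commands:
    - [[0,0,0.5],0,5]
    - [[0,0,0],0,5]

```text
time_s: 35.0
eef_pos: [0.4962, 0.224, 0.0517]
eef_rot: [0.0, 0.819, 0.574, 0.0]
wrist_force: [-0.4, 0.1, 0.4]
opening: 0.21
grasp_force: 58.6
```

>>> servo_tool:
  commands:
    - [[0,0,0.5],0,5]
    - [[0,0,0],0,5]

```text
time_s: 35.25
eef_pos: [0.4962, 0.2239, 0.051]
eef_rot: [-0.0, 0.819, 0.574, -0.0]
wrist_force: [0.5, -0.1, -0.3]
opening: 0.206
grasp_force: 58.5
```

>>> servo_tool:
  commands:
    - [[0,0,0.5],0,5]
    - [[0,0,0],0,5]

```text
time_s: 35.5
eef_pos: [0.4962, 0.224, 0.051]
eef_rot: [-0.0, 0.819, 0.574, -0.0]
wrist_force: [-2.2, -1.2, 5.5]
opening: 0.21
grasp_force: 58.7
```

Contact. I release and rise well clear.

>>> servo_tool:
  commands:
    - [[0,0,-0.2],0,5]
    - [[0,0,0],0,20]
    - [[0,0,0],0,25]
    - [[0,0,0],0,32]
    - [[0,0,0],0,38]
    - [[0,0,0],0,38]
    - [[0,0,-10],0,40]
    - [[0,0,-25],0,40]
    - [[0,0,-30],0,40]
    - [[0,0,-30],0,40]
    - [[0,0,-15],0,40]
    - [[-20,0,0],0,40]
    - [[-40,0,0],0,40]
    - [[-40,0,0],0,40]
    - [[-30,0,0],0,40]
    - [[0,0,0],0,40]
    - [[0,0,0],0,40]

```text
time_s: 37.62
eef_pos: [0.4513, 0.1015, 0.1601]
eef_rot: [-0.0, 0.819, 0.574, -0.0]
wrist_force: [0.7, 0.4, -0.3]
opening: 0.468
grasp_force: 0.0
```

```bash
python3 go.py;  python3 - <<'E'
from h import *
c=ctrl.camera('wrist');s=ctrl.camera('scene')
k=cv2.resize(s['color'][150:300,210:410],None,fx=2,fy=2,interpolation=cv2.INTER_CUBIC)
a=np.hstack([c['color'][0:300,80:480],k]);cv2.imwrite('pics/g6.png',a[:,:,::-1])
E
```

```text
t 37.62 p [451.3 101.5 160.1] open 39.9 gf 0.0 F [ 0.7  0.4 -0.3]
yaw 70.0 tz [-1.2e-03  2.0e-04 -1.0e+00] q [-0.04  0.04  1.97  0.    1.14  0.31]
```

View pics/g6.png

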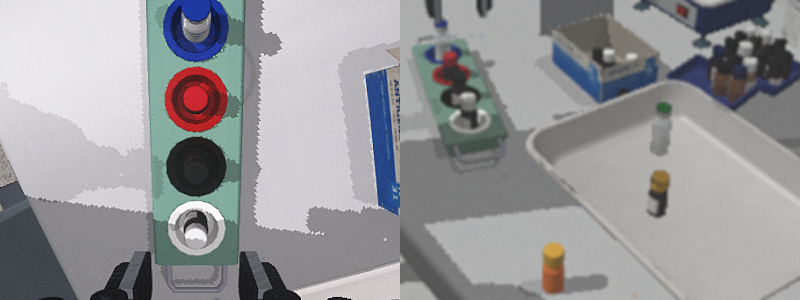

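All four stand upright in their matching cups: blue (196,20), red (196,98), black (196,165) and white (195,228). The yellow bottle and green vial still stand in the tray, at (657,190) and (661,130).

```bash
python3 -c "
from bench import ctrl
print(ctrl.hand_in())"
```

```text
the job is handed in; nothing more can be done
None
```

The job is handed in: red, white, black and blue reagents each stand upright in the cup of their cap colour, and the yellow bottle and green vial were left standing in the tray (about 38 s of robot time).

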